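Coating thickness probe: zero in air, press and hold

ROBOT

A 6-joint arm with a two-finger parallel gripper is mounted at the origin on a cart in front of the work surface, level with it; the furniture and walls round the work are solid. World frame = base frame: x ahead of the robot, y to its left, z up, the work surface at z = 0. Lengths are in mm, angles in rad, forces in N, time in s.
With the tool pointing down it reaches from about 300 to 775 mm from the base axis. Payload 14.6 kg.
Tool frame: the origin (TCP) lies on the centre line of the jaws, within the pads' length; the fingertips stand 19 mm ahead of it and the grasp point (between the pads) is the TCP (bot.tip_reach is the distance from the TCP to the fingertips, in mm); z points along the fingers, y is the line along which they close (so a half turn about z gives the same grasp; the last joint's range is limited). The gripper opens to 85 mm and grips with 20 to 120 N. Pads are 22 mm wide; open, the fingers measure 114 mm over their backs; the gripper's body (76 mm by 85 mm) begins 54 mm behind the grasp point. The pads swing forward as they close: fully open they stand 13 mm farther back than shut.
Start: joints at [-1.244, 0.3, 1.521, -0, 1.321, -0.067], TCP at [211.028, -507.895, 250.281] pointing down, gripper open.
Joint ranges: [-3.03, 3.03], [-0.79, 2.21], [0.23, 2.52], [-1.04, 4.18], [0, 3.07], [-2.55, 2.55]. Speed limits (rad/s): [2.22, 2.22, 2.57, 3.14, 3.14, 3.14].

INTERFACE

Orientations are given as a unit quaternion [w, x, y, z].
In Python, from rig import bot gives the robot as it stands. Calls block until the motion is done:
- bot.move_to(position, orientation): joint-space move of the TCP to a pose.
- bot.servo_line(position, attitude=None, speed=150, until_force=None): straight line of the TCP; attitude=None keeps the orientation; speed is the mean speed in mm/s. With until_force (N) it stops when the force on the tool has changed by that much, and returns True; else False.
- bot.move_joints(angles): joint-space move.
- bot.move_gripper(opening, grip_force=None): finger opening in mm; grip_force is the grip in N (None keeps the last); returns when the fingers have stopped.
- bot.dwell(seconds).
- bot.ik(position, orientation): joint angles nearest the present ones, or None.
- bot.read_state(): the state.
- bot.read_camera(name): name is "side" or "top" or "wrist"; returns a dict with "image" (384x512x3 uint8, blue, green, red), "depth" (384x512 float32, mm along the optical axis (not along the pixel's ray), 0 where there is no reading), "fovy" (degrees; the focal length in pixels is half the picture's height over the tangent of half this angle, whatever the lens; pixels are square), "cx", "cy" (the principal point, pixels), "eye" and "attitude" of the camera in the world; the wrist camera has in their place "mount" (4x4, takes a point from camera to tool coordinates, whose origin is the TCP and whose axes are the flange's). Camera axes: x right, y down, z forward; pixel columns grow to the right and rows downward; lengths in mm; the calibration is good to about 2 mm. The wrist camera is an equidistant fisheye: a pixel r from the principal point sees the ray r / f radians off the axis. A picture is of the moment at which its call begins: read the wrist's pose just before it.
A pose or a line that the arm cannot do raises bot.MotionError and nothing moves.
- bot.finish_job(): hands the job in; it is judged then, once.
The state is a dict: "clock": time; "joint_positions": joint angles; "qvel": joint speeds; "effort": joint torques, N m; "ee_pos": TCP position; "tool_rot": TCP orientation; "ft_force": force on the tool from outside, world axes, zero at the start; "moment": the same for the moment, N m; "grip_width": finger opening in mm; "grip_force": force on a finger pad.
Only numpy, scipy, OpenCV 4.12 (cv2) and the standard library are available. Lean on these libraries where they do the work, as an engineer would, in place of code of your own. Each camera call takes 0.05 s, during which the arm holds its last target. There are 200 camera calls.

TASK

Take the coating thickness probe out of its stand, hold it upright and still with its nose about 20 mm above the middle of the hexagonal coupon for two seconds so that it zeroes in air, then press it straight down on that middle until its sprung nose is pushed in about halfway (5 of its 10 mm). Press gently, never to the nose's stop, and leave the other coupons, the wooden block and the slot gauge where they are. Finish while still gripping the probe and keeping it pressed halfway: do not let go.

Things in the scene. Friction and masses are not known exactly. Their poses are not given: they have to be found in the camera images.
- probe: The coating thickness probe, an upright hand-held sensor, loose, about 0.27 kg (varies). Origin: centre of the underside of its black round collar (38 mm across, 8 mm thick); z points up along it. Below: steel barrel 22 mm across, to 40 mm down, then the brass nose, 16 mm across, to 58 mm down when fully out. At the start it hangs in the stand by its collar, nose free.
- probe_grip (a point): Centre of the probe's grey square grip, the place to hold it, 48 mm above the probe's origin. The grip is 28 x 28 mm, its flats facing the probe's own x and y axes, and runs from 40 mm below this point (the collar's upper face) to 30 mm above it, with a round cap 5 mm higher.
- nose_tip (a point): Centre of the flat lower end of the probe's brass nose; moves with the nose.
- nose (a joint): Travel of the sprung nose into the barrel, m: 0 fully out, 0.010 at its stop, 0.005 halfway. Spring: 1.5 N to start it, then 1.5 N per mm (about 9 N halfway, 16.5 N at the stop).
- stand: The probe's fixed stand, origin at the centre of its underside: base 100 x 100 mm, two upright cheeks at its own +y and -y sides, and an aluminium top plate 80 x 90 mm whose upper face is 75 mm above the bench, with a 30 mm square hole through its middle. The probe lifts straight up out of it (at least 60 mm to clear the plate).
- coupon_hex: The hexagonal test coupon, grey-painted steel, loose, 68 mm across its corners, 59 mm across its flats, 18 mm high, 0.35 kg; origin at the centre of its underside, lying on the bench.
- hex_top (a point): Centre of the hexagonal coupon's upper face, the point to measure.
- coupon_round: A round grey-painted coupon, 60 mm across, 18 mm high, loose; not to be measured. Origin at the centre of its underside.
- coupon_square: A square grey-painted coupon, 56 x 56 mm, 18 mm high, loose; not to be measured. Origin at the centre of its underside.
- wood_block: A plain wooden block, 50 x 90 x 30 mm, loose bystander; origin at the centre of its underside.
- gauge_block: A small steel slot gauge, a notched block 18 x 64 x 24 mm, loose bystander; origin at the centre of its underside.

How it is judged:
By the outcome, as a careful person would: the job done as asked, in the order asked, and still so for the second after the job is handed in, while the arm keeps its last pose, push and grip.
It also fails if it takes over 45 s, if anything falls off the work surface, if the arm or the gripper's body presses on something with over 40 N, if the wrist force passes 120 N, or if a joint passes its speed limit or range.

## Working session

There is one attempt and no reset: what is moved stays moved. The work goes in short steps, each a Python script; the robot and the scene stay as the last script left them, time stands still between calls to the robot, and variables do not carry over. Pictures are saved under pics/ and viewed, at most 10 in all, crops included, and the job is handed in when it is done.

```bash
mkdir -p pics; ls; python3 - <<'E'
from rig import bot
import cv2,numpy as np,pickle
d={}
for n in("top","side"):
    c=bot.read_camera(n);d[n]=c;cv2.imwrite(f"pics/{n}0.png",c["image"])
    print(n,c["fovy"],c["cx"],c["cy"],c["eye"],c["attitude"])
pickle.dump(d,open("c0.pkl","wb"))
s=bot.read_state();print(s["clock"],s["ee_pos"],s["tool_rot"],s["ft_force"])
E
```

```text
pics
top 50.91349416449816 256.0272430594962 201.78068870227804 [ 501.2012608    13.53010515 1003.56763304] [-0.0363613   0.70809887 -0.70491868  0.01906552]
side 43.39499838351652 259.19583703798816 189.66063092569385 [244.24273399 896.17312716 813.09296232] [ 0.08309343 -0.1862984   0.87314393 -0.44272797]
0.1 [ 210.96912961 -507.72928771  249.75637529] [-5.16268685e-04  9.80681265e-01  1.95611829e-01 -5.19399328e-05] [ 0.19469211  0.19753775 -0.36800372]
```

View pics/top0.png

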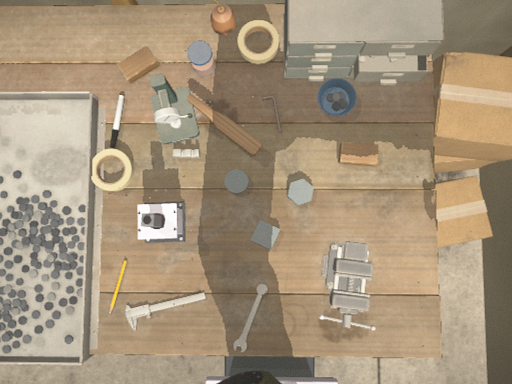

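View pics/side0.png

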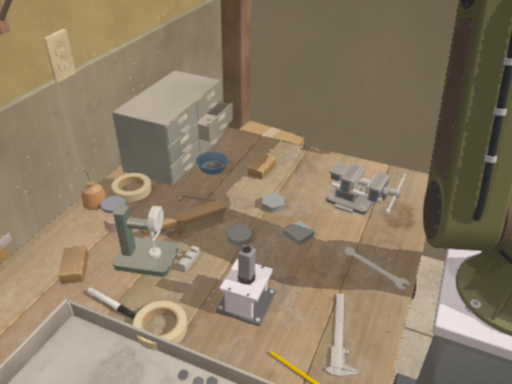

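The top view shows the hexagon at about (300,191), the round coupon at (236,181), the square at (265,235), and the stand with the probe at (160,221). The side view confirms the probe is upright in the stand at (247,265). Next I'll deproject these using depth.

```bash
cat > h.py <<'E'
import numpy as np,cv2,pickle
from scipy.spatial.transform import Rotation as R
def q(a): return R.from_quat(np.roll(a,-1))
def cloud(c):
    f=c["image"].shape[0]/2/np.tan(np.radians(c["fovy"])/2)
    v,u=np.mgrid[0:384,0:512]; D=c["depth"]
    P=np.stack([(u-c["cx"])/f*D,(v-c["cy"])/f*D,D],-1)
    W=q(c["attitude"]).apply(P.reshape(-1,3)).reshape(P.shape)+c["eye"]
    W[D==0]=np.nan
    return W
def rect(p): return cv2.minAreaRect(p[:,:2].astype(np.float32))
E
python3 - <<'E'
from h import *
d=pickle.load(open("c0.pkl","rb"))
c=d["top"];W=cloud(c)
def seg(n,u0,u1,v0,v1,z0,z1,W):
    p=W[v0:v1,u0:u1].reshape(-1,3);p=p[(p[:,2]>z0)&(p[:,2]<z1)]
    print(n,len(p),"med",np.median(p,0).round(1),"mean",p.mean(0).round(1),"rect",np.round(np.concatenate([np.ravel(x) for x in rect(p)]),1))
print("bench z",W[205,330],W[160,300])
seg("hex",282,320,172,210,10,30,W);seg("round",218,254,165,197,10,30,W);seg("sq",245,285,215,255,10,30,W)
seg("plate",130,190,195,248,66,79,W);seg("cap",130,190,195,248,140,175,W)
W2=cloud(d["side"])
seg("S hex",255,292,190,214,10,30,W2);seg("S plate",215,280,240,325,68,80,W2);seg("S cap",225,270,235,300,150,170,W2);seg("S grip",225,270,235,300,95,150,W2)
a=cv2.resize(c["image"][165:255,120:195],None,fx=7,fy=6.6,interpolation=2)
cv2.imwrite("pics/stand.png",cv2.resize(c["image"][190:255,125:195],None,fx=9,fy=9,interpolation=2))
E
```

```text
bench z [ 5.72672454e+02 -1.45602014e+02 -4.48352978e-01] [685.29739381 -71.3878872    1.71948581]
hex 500 med [605.4 -72.   17.5] mean [604.9 -71.1  17.5] rect [604.9 -70.9  58.3  64.7  18.9]
round 456 med [629.9  87.3  17.8] mean [630.7  86.6  17.7] rect [6.313e+02 8.650e+01 5.790e+01 5.710e+01 4.000e-01]
sq 524 med [500.   15.5  17.7] mean [500.2  15.   17.6] rect [500.3  14.9  55.6  55.6  63.9]
plate 1049 med [528.8 256.1  74.7] mean [529.7 261.   74.6] rect [529.8 265.2  80.   91.    2.1]
cap 186 med [529.5 262.1 152.7] mean [529.6 262.6 152.9] rect [529.7 264.4  27.6  28.   87.6]
S hex 301 med [605.2 -65.2  18.9] mean [605.3 -66.   18.5] rect [606.1 -69.9  58.   66.7  17.9]
S plate 1000 med [519.6 284.2  75.5] mean [525.9 278.   75.3] rect [531.  266.7  81.8  94.    2.2]
S cap 143 med [529.1 270.3 154. ] mean [529.6 269.3 154.7] rect [530.8 267.3  30.2  27.5  88. ]
S grip 357 med [525.5 278.9 123.1] mean [526.9 275.7 123.1] rect [525.2 273.5  36.5  21.2  40.2]
```

View pics/stand.png

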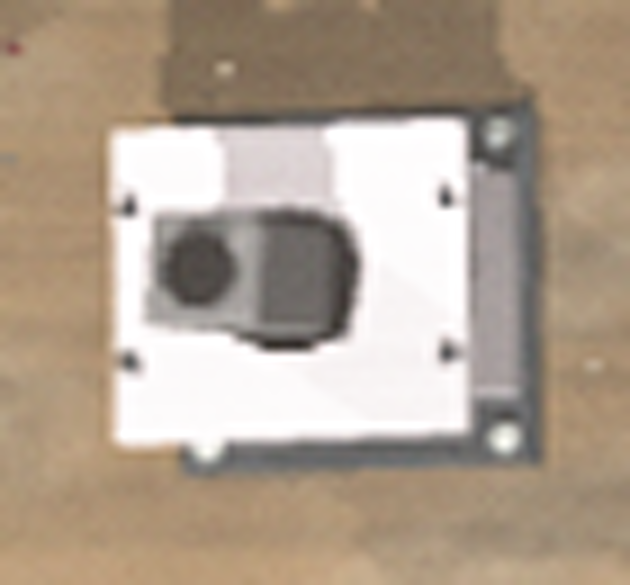

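The measurements agree with the given sizes. The probe is at about (530,265.5) with a yaw near -2°, the plate's upper face is at z≈75, and the hex centre is at about (605.5,-70.5). I'll move above the probe and check with the wrist camera.

```bash
cat >> h.py <<'E'
def down(yaw): # tool z down, tool y at world angle yaw+90deg (deg)
    r=R.from_euler("z",yaw,degrees=True)*R.from_euler("x",180,degrees=True)
    return np.roll(r.as_quat(),1)
def wcloud(c,s):
    f=192/np.tan(np.radians(c["fovy"])/2)
    v,u=np.mgrid[0:384,0:512];x=u-c["cx"];y=v-c["cy"];r=np.hypot(x,y)+1e-9;t=r/f
    D=c["depth"];k=np.tan(t)/r*D
    P=np.stack([x*k,y*k,D],-1).reshape(-1,3)
    M=c["mount"];T=P@M[:3,:3].T+M[:3,3]
    W=(q(s["tool_rot"]).apply(T)+s["ee_pos"]).reshape(D.shape+(3,))
    W[(D==0)|(t>1.4)]=np.nan
    return W
E
python3 - <<'E'
from h import *
from rig import bot
for y in(-92.3,-2.3,87.7,177.7):
    j=bot.ik([530,265.5,300],down(y));k=bot.ik([605.5,-70.5,119],down(y));print(y,None if j is None else np.round(j,2),None if k is None else np.round(k,2))
bot.move_gripper(85,40)
y=-2.3
bot.move_to([530,265.5,290],down(y))
s=bot.read_state();c=bot.read_camera("wrist");pickle.dump((c,s),open("w1.pkl","wb"))
print(s["ee_pos"],s["clock"],s["ft_force"],c["mount"])
cv2.imwrite("pics/w1.png",c["image"])
W=wcloud(c,s).reshape(-1,3);W=W[np.hypot(W[:,0]-530,W[:,1]-265)<120]
for a,b in((145,165),(68,80)):
    p=W[(W[:,2]>a)&(W[:,2]<b)]
    if len(p)>4:print(len(p),np.median(p,0),rect(p))
E
```

```text
-92.3 None None
-2.3 [ 0.4   0.37  1.32 -0.    1.46  2.01] [-0.18  0.56  1.47 -0.    1.11  1.43]
87.7 [ 0.4   0.37  1.32 -0.    1.46  0.44] [-0.18  0.56  1.47 -0.    1.11 -0.14]
177.7 [ 0.4   0.37  1.32  0.    1.46 -1.13] [-0.18  0.56  1.47  0.    1.11 -1.71]
[530.27795783 264.89832457 289.97095162] 3.2583 [-0.72954494 -0.14458835  0.68096386] [[ 5.35723889e-04 -9.64307850e-01 -2.64783089e-01  6.68874065e+01]
 [ 9.99999855e-01  5.04045231e-04  1.87583880e-04  1.21993849e-01]
 [-4.74259542e-05 -2.64783151e-01  9.64307980e-01 -1.24346108e+02]
 [ 0.00000000e+00  0.00000000e+00  0.00000000e+00  1.00000000e+00]]
936 [532.80443086 266.10938317 153.90326013] ((530.7052001953125, 266.32049560546875), (27.68616485595703, 28.45285987854004), 87.85857391357422)
3841 [539.71934699 263.3588206   75.72674889] ((530.4427490234375, 266.1082763671875), (80.1841049194336, 91.01482391357422), 2.228604555130005)
```

View pics/w1.png

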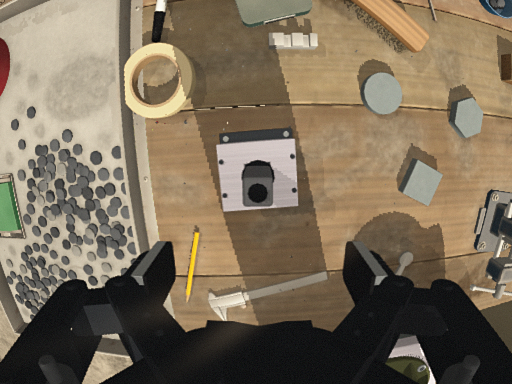

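The wrist view shows the probe at (258,185) between the open fingers, with flats aligned to the jaws. It measures (530.7,266.2), which agrees with the top view. I'll grasp it.

```bash
python3 - <<'E'
from h import *
from rig import bot
def st(n):
    s=bot.read_state();print(n,s["clock"],s["ee_pos"].round(2),np.round(s["ft_force"],2),np.round(s["moment"],3),round(s["grip_width"],2),s["grip_force"]);return s
y=-2.2;x,yy=530.6,266.1
bot.servo_line([x,yy,185],down(y),150);bot.servo_line([x,yy,123],down(y),80);st("at")
bot.move_gripper(24,60);bot.dwell(.2);s=st("grip")
bot.servo_line([x,yy,126],speed=20);st("3up")
bot.servo_line([x,yy,215],speed=100);bot.dwell(.3);s=st("up")
c=bot.read_camera("wrist");pickle.dump((c,s),open("w2.pkl","wb"))
d=bot.read_camera("side");pickle.dump(d,open("s2.pkl","wb"))
cv2.imwrite("pics/s2.png",cv2.resize(d["image"][150:310,160:340],None,fx=3.7,fy=3.7,interpolation=2))
E
```

```text
at 5.0833 [530.82 266.23 123.48] [-0.    0.13 -0.07] [-0.017 -0.006  0.026] 84.78 0.0
grip 5.8417 [530.7  266.17 123.27] [-0.17 -0.66  4.79] [ 0.042  0.171 -0.062] 27.04 59.16121423244476
3up 6.1417 [530.41 265.99 125.64] [-0.68 -0.19 -3.44] [-0.028  0.025 -0.051] 27.31 59.038594365119934
up 7.4833 [530.53 266.09 214.7 ] [ 0.9  -0.2  -2.55] [-0.04  -0.033  0.016] 27.21 59.049174785614014
```

View pics/s2.png

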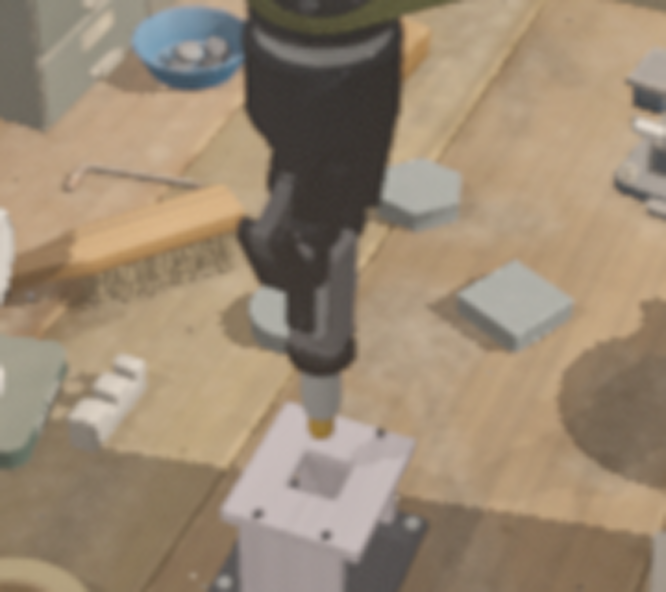

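The probe is lifted clear and hangs upright, with its nose at about (320,428) above the plate. I'll carry it to the hexagon and re-measure from close by, including tilt.

```bash
python3 - <<'E'
from h import *
from rig import bot
bot.servo_line([605.5,-70.5,200],down(-2.2),150);bot.dwell(.4)
s=bot.read_state();c=bot.read_camera("wrist");d=bot.read_camera("side");t=bot.read_camera("top");pickle.dump((c,s,d,t),open("w3.pkl","wb"))
print(s["clock"],s["ee_pos"],s["ft_force"],s["grip_width"])
print("tool z",q(s["tool_rot"]).apply([0,0,1]))
W=wcloud(c,s)
p=W.reshape(-1,3);p=p[(np.hypot(p[:,0]-605,p[:,1]+70)<45)&(p[:,2]>11)&(p[:,2]<28)]
print("hex wrist",len(p),rect(p),np.median(p,0))
# probe axis via side camera: barrel/collar points per height
S=cloud(d);m=(np.hypot(S[...,0]-605,S[...,1]+70)<25)&(S[...,2]>85)&(S[...,2]<160)
P=S[m]
for z in range(90,160,8):
    k=P[abs(P[:,2]-z)<4]
    if len(k):print(z,len(k),k.mean(0).round(1))
m=(np.hypot(S[...,0]-605,S[...,1]+70)<45)&(S[...,2]>11)&(S[...,2]<28);print("hex side",m.sum(),rect(S[m]))
v,u=np.argwhere(m).mean(0).astype(int) if m.any() else (202,273)
cv2.imwrite("pics/w3.png",np.hstack([cv2.resize(c["image"][100:300,180:330],None,fx=2.5,fy=2.5,interpolation=2),cv2.resize(d["image"][125:225,u-37:u+38],None,fx=5,fy=5,interpolation=2)]))
E
```

```text
10.4333 [605.49876969 -70.45347286 200.02260679] [-0.13754268 -0.07444952 -2.65687998] 27.18026990449662
tool z [-8.76782541e-06 -4.63633631e-06 -1.00000000e+00]
hex wrist 2375 ((609.844482421875, -71.00923156738281), (59.04808807373047, 60.30904769897461), 78.93657684326172) [610.30070154 -70.95072318  18.89388987]
98 10 [602.9 -65.5  99. ]
106 17 [604.6 -65.  106. ]
114 14 [602.5 -64.5 115.2]
122 25 [603.5 -64.3 122.2]
130 20 [604.7 -62.9 130.5]
138 24 [603.7 -63.7 138.3]
146 15 [603.  -61.6 144.9]
154 22 [602.1 -58.  155. ]
hex side 302 ((605.239990234375, -67.155517578125), (58.431663513183594, 65.9390640258789), 18.411876678466797)
```

View pics/w3.png

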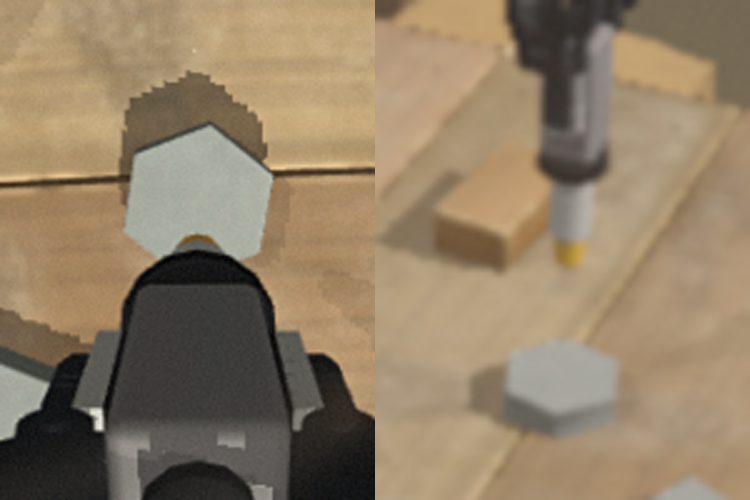

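The wrist crop shows the hexagon's opposite corners at about (272,176)/(125,228) and (135,152)/(262,251). The probe is upright in the side view. I'll compute the centre from those corners, and the collar and nose front edges from wrist depth.

```bash
python3 - <<'E'
from h import *
c,s,d,t=pickle.load(open("w3.pkl","rb"))
f=192/np.tan(np.radians(c["fovy"])/2)
def ray(u,v):
    x=u-c["cx"];y=v-c["cy"];r=np.hypot(x,y);a=r/f
    M=c["mount"];o=q(s["tool_rot"]).apply(M[:3,3])+s["ee_pos"]
    return o,q(s["tool_rot"]).apply(M[:3,:3]@np.array([x/r*np.sin(a),y/r*np.sin(a),np.cos(a)]))
def atz(u,v,z): o,e=ray(u,v);return (o+e*(z-o[2])/e[2])[:2]
V={k:atz(180+(x-1.)/2.5,100+(y-1.)/2.5,18) for k,(x,y) in dict(A=(210,124),B=(272,176),C=(262,251),F=(135,152),E=(125,228)).items()}
for k in V:print(k,V[k].round(1))
print((V["B"]+V["E"])/2,(V["F"]+V["C"])/2,np.linalg.norm(V["B"]-V["E"]))
W=wcloud(c,s)
p=W.reshape(-1,3);p=p[np.hypot(p[:,0]-605.5,p[:,1]+70.5)<30]
for a,b in((155,163),(152,163),(225,245),(110,150),(90,110)):
    k=p[(p[:,2]>a)&(p[:,2]<b)]
    if len(k):print(a,len(k),k.min(0).round(1),k.max(0).round(1))
# nose front edge: ray at crop (196,236) at z=94..; collar front (197,251)
print("nose front",atz(180+195/2.5,100+235/2.5,94),"collar front",atz(180+196/2.5,100+250/2.5,152),atz(180+196/2.5,100+250/2.5,160))
# hex fit from the first clear pictures and the wrist's, colour+height mask
from scipy.optimize import minimize
def hexd(p,a): # support distance
    th=a[2]+np.arange(6)*np.pi/3;n=np.c_[np.cos(th),np.sin(th)]
    return ((p-a[:2])@n.T).max(1)
D=pickle.load(open("c0.pkl","rb"))
for n,S in (("top",cloud(D["top"])),("side",cloud(D["side"])),("wrist",W)):
    P=S.reshape(-1,3);P=P[(np.hypot(P[:,0]-605,P[:,1]+70)<42)&(P[:,2]>14)&(P[:,2]<24)][:,:2]
    hull=cv2.convexHull(P.astype(np.float32))[:,0]
    if n=="wrist":hull=hull[hull[:,0]>595]
    r=min((minimize(lambda a:np.abs(hexd(hull,a)-29.3).sum(),[605,-70,th],method="Nelder-Mead") for th in np.arange(0,1.05,.2)),key=lambda r:r.fun)
    print(n,r.x.round(2),r.fun/len(hull))
E
```

```text
A [639.6 -76.9]
B [ 616.8 -102.2]
C [584.3 -97.4]
F [629.1 -45.3]
E [596.7 -39.2]
[606.77173211 -70.67701891] [606.7245172  -71.34717475] 66.10035040541723
155 576 [605.2 -88.8 155. ] [624.5 -52.3 162.1]
152 601 [605.2 -88.8 152.8] [624.5 -52.3 162.1]
225 5849 [ 593.4 -100.   225. ] [620.4 -41.  244.3]
110 65 [612.8 -78.3 115.4] [616.7 -63.1 125.9]
90 38 [609.1 -77.3  96.2] [613.5 -63.9 104.1]
nose front [611.94721466 -70.25800698] collar front [623.40600454 -71.08016497] [625.67682638 -71.17566195]
top [ 6.0558e+02 -7.1480e+01  3.5000e-01] 0.42457784091101136
side [ 6.0574e+02 -6.7990e+01  3.7000e-01] 1.1546609521157056
wrist [ 6.066e+02 -7.036e+01  3.200e-01] 0.09772687563774005
```

In the wrist frame the hex centre is at (606.6,-70.7) and the probe axis at about (605.3,-70.5), so I'll shift by about +1.2 mm in x. Then I'll hover, zero, and press with force feedback.

```bash
python3 - <<'E'
from h import *
from rig import bot
def st(n):
    s=bot.read_state();print(n,round(s["clock"],2),s["ee_pos"].round(2),np.round(s["ft_force"],2),np.round(s["moment"],3),round(s["grip_width"],2));return s
X,Y=606.6,-70.6
bot.servo_line([X,Y,165],down(-2.2),80);bot.servo_line([X,Y,144.3],speed=30)
bot.dwell(.4);st("hover");bot.dwell(2.4);s0=st("zeroed")
d=bot.read_camera("side");pickle.dump(d,open("s4.pkl","wb"))
print(bot.servo_line([X,Y,120],speed=6,until_force=6.5));s=st("press")
bot.dwell(.3);s=st("settled");print("Fz",s["ft_force"][2]-s0["ft_force"][2])
cv2.imwrite("pics/s4.png",np.hstack([cv2.resize(i["image"][150:225,240:310],None,fx=5,fy=5,interpolation=2) for i in(d,bot.read_camera("side"))]))
E
```

```text
hover 12.42 [606.62 -70.63 144.36] [-0.11  0.33 -2.38] [-0.019  0.009 -0.029] 27.46
zeroed 14.82 [606.6  -70.61 144.3 ] [ 0.51 -0.53 -2.58] [ 0.016  0.021 -0.006] 27.42
True
press 18.33 [606.64 -70.63 121.03] [-0.34 -0.44  4.09] [-0.026  0.096  0.012] 27.18
settled 18.63 [606.58 -70.61 120.88] [ 0.16 -0.09  4.36] [-0.024 -0.087  0.007] 27.32
Fz 6.936892270202231
```

View pics/s4.png

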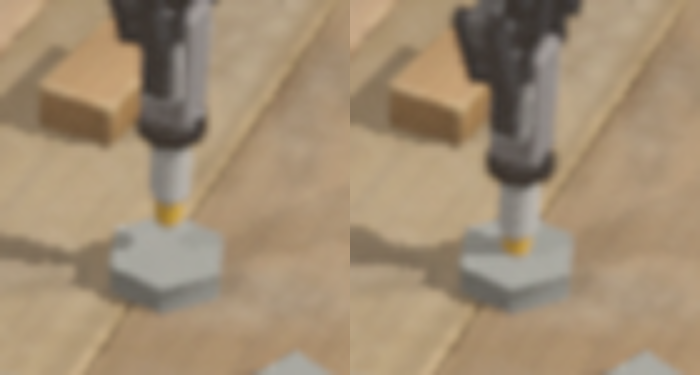

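The nose now stands on the middle of the hexagon at (515,248) and is partly pushed in. Force suggests 3.6 mm and height suggests 3.4 mm, so the two agree. I'll press the last 1.5 mm or so and check against 9 N.

```bash
python3 - <<'E'
from h import *
from rig import bot
def F(n):
    a=[]
    for _ in range(12): bot.dwell(.04);s=bot.read_state();a.append(s["ft_force"][2])
    f=np.mean(a)+2.6;print(n,round(s["clock"],2),s["ee_pos"].round(2),"Fz",round(f,2),"depth",round((f-1.5)/1.5,2),s["moment"].round(3));return f
f=F("a");z=bot.read_state()["ee_pos"][2]
z=119.4;bot.servo_line([606.6,-70.6,z],speed=5);f=F("b")
d=5-(f-1.5)/1.5
if abs(d)>.3: bot.servo_line([606.6,-70.6,z-np.clip(d,-1,1)],speed=5);F("c")
c=bot.read_camera("side");cv2.imwrite("pics/s5.png",cv2.resize(c["image"][150:225,230:320],None,fx=6,fy=6,interpolation=2))
E
```

```text
a 19.18 [606.48 -70.57 120.77] Fz 7.42 depth 3.95 [-0.068 -0.272 -0.026]
b 20.1 [606.64 -70.58 119.55] Fz 9.21 depth 5.14 [-0.07   0.016 -0.   ]
```

View pics/s5.png

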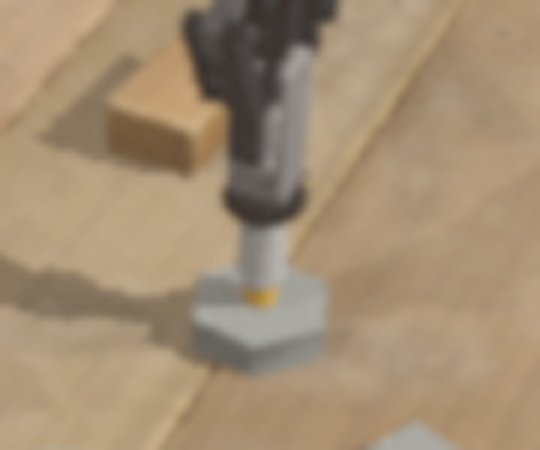

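The nose, at (261,296), is on the middle of the hexagon. The force is 9.2 N, which corresponds to about 5 mm, and the probe is upright and gripped. Handing in.

```bash
python3 -c "
from rig import bot
print(bot.finish_job())"
```

```text
the job is handed in; nothing more can be done
None
```

I handed the job in at about 20 s on the clock: the probe was held still for over 2 s with its nose about 20 mm above the hexagonal coupon, then pressed on its middle at about 9.2 N (about 5 mm of nose travel), and it is still gripped and pressed.

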